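# Hold the matching heat-sink cover hovering over the housing on the mat

## Robot

A 7-joint arm with a two-finger parallel gripper is mounted at the origin on a cart in front of the work surface, level with it; the furniture and walls round the work are solid. World frame = base frame: x ahead of the robot, y to its left, z up, the work surface at z = 0. Lengths are in m, angles in rad, forces in N, time in s.
With the tool pointing down it reaches from about 0.4 to 0.75 m from the base axis. Payload 19.5 kg.
Tool frame: the origin (TCP) lies at the very end of the fingers, on their centre line; the grasp point (between the pads) lies 19 mm behind it; z points along the fingers, y is the line along which they close (so a half turn about z gives the same grasp; the last joint's range is limited). The gripper opens to 85 mm and grips with 20 to 120 N. Pads are 22 mm wide; open, the fingers measure 114 mm over their backs; the gripper's body (76 mm by 85 mm) begins 54 mm behind the grasp point. The pads swing forward as they close: fully open they stand 13 mm farther back than shut.
Start: joints at [1.149, 0.707, -0.028, 1.485, 0.022, 0.951, -0.075], TCP at [0.213, -0.534, 0.231] pointing down, gripper open.
Joint ranges: [-2.71, 2.71], [-0.32, 2.16], [-1.57, 1.52], [0, 2.45], [-1.46, 4.6], [0, 2.02], [-2.83, 2.83]. Speed limits (rad/s): [1.89, 1.89, 2.57, 2.57, 3.01, 3.01, 3.01].

## Interface

Orientations are given as a unit quaternion [x, y, z, w].
In Python, from workcell import * gives the robot as it stands.
- The arm moves only by the tool play_rows, never from a script. Its argument "rows" is text: rows parted by semicolons, each of 7 numbers parted by spaces: the closure, from -1 (fully open) to 1 (shut), so that 0 is half open, then the shift along the tool's x, y, z each as a share of 0.2 m, from -1 to 1, then the turn, a rotation vector about the tool's x, y, z each as a share of 180 degrees, from -1 to 1. In form: claw tx ty tz wx wy wz; .... A call has 1 to 20 rows; each row shifts and turns the commanded pose from where the row before left it, along the tool's axes as they then stand; what a row does not reach is not made up. A row lasts 1/12 s, in which the tool goes at most 41.7 mm and 7.16 degrees, less where a joint would pass 70% of its speed; a pose out of reach is approached as far as the arm can. A call with a number of a shift or a turn outside -1 to 1 is refused whole. A call with a gripper value outside its range is refused whole. The fingers move at their own pace and stop on an object; "newtons" is the grip in N (left out, the last holds). Time passes only in rows, so rows that do not move let the fingers close. It gives the time, the measured TCP pose, the force, the opening and the grip force at its end, in the units of the state.
- get_obs(): the state, without advancing time (a new reading comes with each control period).
- camera(name): name is "side" or "top" or "wrist"; returns the picture (480x640x3 uint8, blue, green, red); there is no depth.
- camera_info(name): a dict with "fx", "fy", "cx", "cy" (pixels), "distortion" ([k1, k2, p1, p2, k3] as OpenCV has them; the pictures are not rectified), "rvec" (rotation vector, rad) and "tvec" (3), from world to camera coordinates, as OpenCV has them. Camera axes: x right, y down, z forward; pixel columns grow to the right and rows downward; lengths in m; the calibration is good to about 2 mm. A picture is of the moment at which its call begins: read the wrist's pose just before it. camera_info takes no time and is no camera call; for the wrist camera it gives the pose at the moment of the call.
- finish_job(): hands the job in; it is judged then, once.
Trained networks look in the newest picture that a camera, given by its name, has taken for a name from the list of things; names that differ only in an ending like _2 or _b are one class to them, and where a whole thing is asked for, a point or a joint stands for the part that bears it (a point fixed in the world has none). Each returns a list of dicts, best first, with "conf" (0 to 1); they miss things now and then, are a little off and sometimes report something else, mostly with a low value. They report only what shows in the picture. A call takes as long as a camera call.
- search_frame(camera, label): "point" ([column, row] in pixels, amid what is visible of it).
- outline_of(camera, label): "mask" (480x640 bool, what is visible of it) and "point" ([column, row] in pixels, amid what is visible of it).
The state is a dict: "time": time; "qpos": joint angles; "qvel": joint speeds; "effort": joint torques, N m; "ee_pos": TCP position; "orientation": TCP orientation; "contact_force": force on the tool from outside, world axes, zero at the start; "torque": the same for the moment, N m; "grip_width": finger opening in m; "grasp_force": force on a finger pad.
Only numpy, scipy, OpenCV 4.12 (cv2) and the standard library are available. Lean on these libraries where they do the work, as an engineer would, in place of code of your own. Each camera call takes 0.05 s, during which the arm holds its last target. There are 200 camera calls.

## Task

The housing that stands on the grey mat is ready for its heat-sink cover; of the two covers lying on the bench only one has the screw holes and connector opening to fit it. Pick that cover up by its finned block and hold it level and still about a centimetre above the housing, the right way round and with every screw hole over its threaded boss, not touching the housing, so that a colleague can check the connector through the opening and start the long screws; finish while still holding it there. Do not shift the housing, and leave the other housing and the other cover where they are.

Things in the scene. Friction and masses are not known exactly. Their poses are not given: they have to be found in the camera images.
- mat: thin flat grey bench mat, 220 x 260 x 1 mm (its x, y), fixed; origin at its centre. One of the two housings stands on it (origin within 80 mm of the mat's origin), the other stands more than 200 mm away. A steel dish of screws and tweezers (below 20 mm high) lie along its right (-y) edge.
- housing_long: oblong open aluminium housing 118 (x) x 76 (y) x 42 mm high, loose, 0.7 kg, green board inside; origin: centre of its underside, z up. Four bosses, 13 mm wide, 5 mm threaded bore, tops level with the rim (z = 42), at (x, y) = (-49, 27), (-49, -27), (49, 19), (49, -19) mm: the pair at -x is wider apart. Between that pair, at x = -46, a black upright connector, top 4 mm below the rim.
- housing_square: square open aluminium housing 92 x 92 x 42 mm high, loose, 0.7 kg, green board inside; origin: centre of its underside, z up. Three bosses, 13 mm wide, 5 mm threaded bore, tops level with the rim (z = 42), at (x, y) = (-36, 35), (-36, -35), (36, 0) mm. Between the pair, at x = -36, a black upright connector, top 4 mm below the rim.
- cover_long: cover of the oblong housing, 0.3 kg, lies fins up: plate 118 (x) x 76 (y) x 4 mm, on it centred a dark fin block 64 (x) x 36 (y) mm, z = 4 to 36; grip its flat sides 36 mm apart in y. Origin: centre of the underside. 8 mm holes at (-49, 27), (-49, -27), (49, 19), (49, -19); 9 x 21 mm connector opening at x = -46. Fits one way only: x axes of cover and housing alike.
- cover_square: cover of the square housing, 0.3 kg, lies fins up: plate 92 x 92 x 4 mm, on it centred a dark fin block 48 (x) x 36 (y) mm, z = 4 to 36; grip its flat sides 36 mm apart in y. Origin: centre of the underside. 8 mm holes at (-36, 35), (-36, -35), (36, 0); 9 x 21 mm connector opening at x = -36. Fits one way only: x axes of cover and housing alike.
- housing_long_boss0 (a point): mouth of threaded bore 0 (in the order listed) of the oblong housing, level with its rim; its axes are the housing's
- cover_long_hole0 (a point): centre of screw hole 0 (same order: belongs over bore 0) of the oblong cover, at the plate's underside; its axes are the cover's
- housing_long_boss1 (a point): mouth of threaded bore 1 (in the order listed) of the oblong housing, level with its rim; its axes are the housing's
- cover_long_hole1 (a point): centre of screw hole 1 (same order: belongs over bore 1) of the oblong cover, at the plate's underside; its axes are the cover's
- housing_long_boss2 (a point): mouth of threaded bore 2 (in the order listed) of the oblong housing, level with its rim; its axes are the housing's
- cover_long_hole2 (a point): centre of screw hole 2 (same order: belongs over bore 2) of the oblong cover, at the plate's underside; its axes are the cover's
- housing_long_boss3 (a point): mouth of threaded bore 3 (in the order listed) of the oblong housing, level with its rim; its axes are the housing's
- cover_long_hole3 (a point): centre of screw hole 3 (same order: belongs over bore 3) of the oblong cover, at the plate's underside; its axes are the cover's
- housing_square_boss0 (a point): mouth of threaded bore 0 (in the order listed) of the square housing, level with its rim; its axes are the housing's
- cover_square_hole0 (a point): centre of screw hole 0 (same order: belongs over bore 0) of the square cover, at the plate's underside; its axes are the cover's
- housing_square_boss1 (a point): mouth of threaded bore 1 (in the order listed) of the square housing, level with its rim; its axes are the housing's
- cover_square_hole1 (a point): centre of screw hole 1 (same order: belongs over bore 1) of the square cover, at the plate's underside; its axes are the cover's
- housing_square_boss2 (a point): mouth of threaded bore 2 (in the order listed) of the square housing, level with its rim; its axes are the housing's
- cover_square_hole2 (a point): centre of screw hole 2 (same order: belongs over bore 2) of the square cover, at the plate's underside; its axes are the cover's

How it is judged:
On the way:
1. the cover that belongs to the housing on the mat is lifted off the bench (((horizontal distance between housing_long and mat below 0.1 m and (height (world z) of cover_long above 0.02 m and contact force between the fingers and cover_long above 1 N)) or (horizontal distance between housing_square and mat below 0.1 m and (height (world z) of cover_square above 0.02 m and contact force between the fingers and cover_square above 1 N)))), for 0.2 s.
At the end, for the whole second after the job is handed in: Matching cover held in the fingers, still, level within 4 degrees, underside 5 to 18 mm above the boss tops, every screw hole within 3 mm sideways of its own bore, not touching the housing; the housing upright, within 6 mm of its start (((horizontal distance between housing_long and mat below 0.1 m and horizontal distance between cover_long_hole0 and housing_long_boss0 below 0.003 m and z of cover_long_hole0 in the frame of housing_long_boss0 between 0.005 and 0.018 m and horizontal distance between cover_long_hole1 and housing_long_boss1 below 0.003 m and z of cover_long_hole1 in the frame of housing_long_boss1 between 0.005 and 0.018 m and horizontal distance between cover_long_hole2 and housing_long_boss2 below 0.003 m and z of cover_long_hole2 in the frame of housing_long_boss2 between 0.005 and 0.018 m and horizontal distance between cover_long_hole3 and housing_long_boss3 below 0.003 m and z of cover_long_hole3 in the frame of housing_long_boss3 between 0.005 and 0.018 m and angle between cover_long's own z axis and vertical below 0.07 rad and contact force between cover_long and housing_long below 0.1 N and contact force between the fingers and cover_long above 2 N and linear speed of cover_long below 0.01 m/s and angle between housing_long's own z axis and vertical below 0.03 rad and distance of housing_long from where it was at the start of the episode below 0.006 m) or (horizontal distance between housing_square and mat below 0.1 m and horizontal distance between cover_square_hole0 and housing_square_boss0 below 0.003 m and z of cover_square_hole0 in the frame of housing_square_boss0 between 0.005 and 0.018 m and horizontal distance between cover_square_hole1 and housing_square_boss1 below 0.003 m and z of cover_square_hole1 in the frame of housing_square_boss1 between 0.005 and 0.018 m and horizontal distance between cover_square_hole2 and housing_square_boss2 below 0.003 m and z of cover_square_hole2 in the frame of housing_square_boss2 between 0.005 and 0.018 m and angle between cover_square's own z axis and vertical below 0.07 rad and contact force between cover_square and housing_square below 0.1 N and contact force between the fingers and cover_square above 2 N and linear speed of cover_square below 0.01 m/s and angle between housing_square's own z axis and vertical below 0.03 rad and distance of housing_square from where it was at the start of the episode below 0.006 m))); the arm keeps its last pose, push and grip.
It fails at once if the housing on the mat is shifted by more than 10 mm or tipped ((horizontal distance between housing_long and mat below 0.1 m and (distance of housing_long from where it was at the start of the episode above 0.01 m or angle between housing_long's own z axis and vertical above 0.1 rad)) or (horizontal distance between housing_square and mat below 0.1 m and (distance of housing_square from where it was at the start of the episode above 0.01 m or angle between housing_square's own z axis and vertical above 0.1 rad))).
It fails at once if the other housing is moved by more than 10 mm ((horizontal distance between housing_long and mat below 0.1 m and distance of housing_square from where it was at the start of the episode above 0.01 m) or (horizontal distance between housing_square and mat below 0.1 m and distance of housing_long from where it was at the start of the episode above 0.01 m)).
It fails at once if the other cover is moved by more than 10 mm ((horizontal distance between housing_long and mat below 0.1 m and distance of cover_square from where it was at the start of the episode above 0.01 m) or (horizontal distance between housing_square and mat below 0.1 m and distance of cover_long from where it was at the start of the episode above 0.01 m)).
It also fails if it takes over 38 s, if anything falls off the work surface, if the arm or the gripper's body presses on something with over 40 N, if the wrist force passes 120 N, or if a joint passes its speed limit or range.

## Working session

There is one attempt and no reset: what is moved stays moved. The work goes in short steps, Python scripts to look and compute and a tool call to move; the robot and the scene stay as the last step left them, time stands still between calls to the robot, and variables do not carry over. Pictures are saved under pics/ and viewed, at most 10 in all, crops included, and the job is handed in when it is done.

Besides the shell and the picture viewer there is one more tool, called after "Call:" by a JSON object that holds its "method" and its "body". play_rows: Moves the arm, as the interface text tells. Its arguments: {"type":"object","properties":{"rows":{"type":"string"},"newtons":{"type":"number"}},"required":["rows"]}

```bash
mkdir -p pics; cat > h.py <<'E'
from workcell import *
import numpy as np, cv2
from scipy.spatial.transform import Rotation as R
def ray(info,px):
    K=np.array([[info['fx'],0,info['cx']],[0,info['fy'],info['cy']],[0,0,1.]])
    n=cv2.undistortPoints(np.array(px,float).reshape(-1,1,2),K,np.array(info['distortion'],float)).reshape(-1,2)
    Rm=cv2.Rodrigues(np.array(info['rvec'],float))[0]; t=np.array(info['tvec'],float).reshape(3)
    return -Rm.T@t, np.c_[n,np.ones(len(n))]@Rm
def atz(info,px,z):
    c,d=ray(info,px); return c+d*((z-c[2])/d[:,2])[:,None]
def proj(info,P):
    K=np.array([[info['fx'],0,info['cx']],[0,info['fy'],info['cy']],[0,0,1.]])
    return cv2.projectPoints(np.array(P,float).reshape(-1,1,3),np.array(info['rvec'],float),np.array(info['tvec'],float),K,np.array(info['distortion'],float))[0].reshape(-1,2)
E
python3 - <<'E'
from h import *
o=get_obs(); print(o['ee_pos'],o['orientation'],o['grip_width'])
for c in ['top','side','wrist']:
    im=camera(c); cv2.imwrite(f'pics/{c}0.png',im); i=camera_info(c)
    print(c,ray(i,[[320,240]]))
    if c=='wrist': continue
    for l in ['mat','housing_long','housing_square','cover_long','cover_square']:
        r=search_frame(c,l)
        print(l,[(np.round(x['point']),round(x['conf'],2),atz(i,[x['point']],.02).round(3)) for x in r[:2]])
i=camera_info('top')
for l,n,z in [('housing_long',4,.042),('cover_long',4,.004),('housing_square',3,.042),('cover_square',3,.004)]:
    for k in range(n):
        nm=l+('_boss' if 'hous' in l else '_hole')+str(k)
        r=search_frame('top',nm); print(nm,[(np.round(x['point']),round(x['conf'],2),atz(i,[x['point']],z).round(3)) for x in r[:2]])
E
```

```text
[ 0.21308899 -0.53377855  0.23084788] [ 9.82021662e-01  1.88767499e-01 -1.07174684e-04 -5.25297483e-04] 0.08530345878985625
top (array([0.343634  , 0.01217975, 1.4586423 ]), array([[ 0.13946635, -0.01337713, -0.99032752]]))
mat [(array([327., 266.]), 0.67, array([[ 0.481, -0.027,  0.02 ]]))]
housing_long [(array([305., 259.]), 0.83, array([[0.498, 0.03 , 0.02 ]])), (array([205., 199.]), 0.69, array([[0.646, 0.286, 0.02 ]]))]
housing_square [(array([205., 201.]), 0.75, array([[0.641, 0.288, 0.02 ]])), (array([451., 287.]), 0.64, array([[ 0.434, -0.338,  0.02 ]]))]
cover_long [(array([206., 199.]), 0.73, array([[0.645, 0.285, 0.02 ]])), (array([453., 284.]), 0.72, array([[ 0.441, -0.343,  0.02 ]]))]
cover_square [(array([186., 274.]), 0.72, array([[0.454, 0.326, 0.02 ]]))]
side (array([0.40237018, 1.27681434, 0.77038998]), array([[ 0.08501327, -0.8780668 , -0.4712115 ]]))
mat [(array([342., 283.]), 0.88, array([[0.46, 0.1 , 0.02]])), (array([360., 213.]), 0.74, array([[ 0.431, -0.316,  0.02 ]]))]
housing_long [(array([329., 268.]), 0.71, array([[0.498, 0.033, 0.02 ]])), (array([257., 3
[... 1252 characters left out ...]
, 0.337, 0.004]]))]
housing_square_boss0 [(array([208., 198.]), 0.9, array([[0.645, 0.274, 0.042]]))]
housing_square_boss1 [(array([208., 198.]), 0.9, array([[0.645, 0.274, 0.042]]))]
housing_square_boss2 [(array([208., 198.]), 0.9, array([[0.645, 0.274, 0.042]]))]
cover_square_hole0 [(array([182., 274.]), 0.58, array([[0.454, 0.339, 0.004]])), (array([449., 285.]), 0.25, array([[ 0.441, -0.337,  0.004]]))]
cover_square_hole1 [(array([182., 274.]), 0.58, array([[0.454, 0.339, 0.004]])), (array([449., 285.]), 0.25, array([[ 0.441, -0.337,  0.004]]))]
cover_square_hole2 [(array([182., 274.]), 0.58, array([[0.454, 0.339, 0.004]])), (array([449., 285.]), 0.25, array([[ 0.441, -0.337,  0.004]]))]
```

View pics/top0.png

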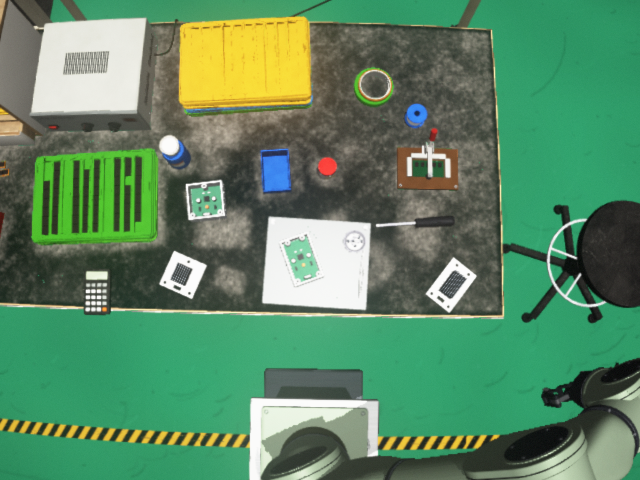

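View pics/side0.png

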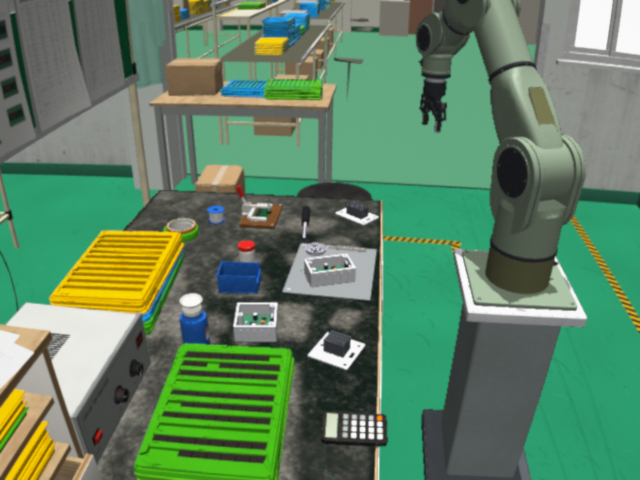

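The top view shows the oblong housing on the mat (300,260) with its matching cover at (452,285). The square pair is on the left. The side view agrees. Next I'll zoom in for orientation.

```bash
python3 - <<'E'
from h import *
im=cv2.imread('pics/top0.png')
a=cv2.resize(im[225:295,265:335],(400,400),interpolation=cv2.INTER_CUBIC)
b=cv2.resize(im[250:320,415:485],(400,400),interpolation=cv2.INTER_CUBIC)
cv2.imwrite('pics/crop.png',np.hstack([a,b]))
cv2.imwrite('pics/x.png',im)
i=camera_info('wrist');o=get_obs()
Rt=R.from_quat(o['orientation']).as_matrix();c,d=ray(i,[[320,240]]);print(Rt.T@(c-o['ee_pos']),Rt.T@d[0],Rt.round(3),i)
E
```

```text
[ 6.70005395e-02 -1.12257708e-04 -1.42789882e-01] [-0.25997171  0.01550633  0.96559418] [[ 0.929  0.371 -0.   ]
 [ 0.371 -0.929  0.   ]
 [ 0.    -0.    -1.   ]] {'fx': 427.97667793998164, 'fy': 427.97667793998164, 'cx': 314.1091259471547, 'cy': 241.2404845591874, 'distortion': array([-0.01464475,  0.        ,  0.        ,  0.        ,  0.        ]), 'rvec': array([-2.41127673,  1.63395782,  0.21651543]), 'tvec': array([-0.57548004, -0.03345455,  0.37760448])}
```

View pics/crop.png

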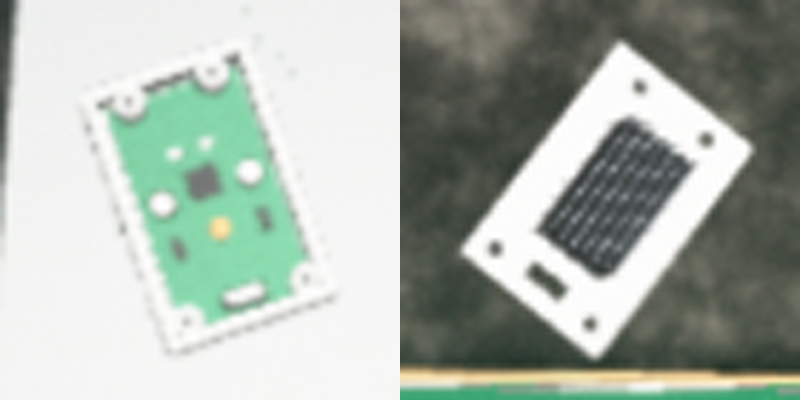

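Housing: connector end points toward the robot, with bosses 0–3 at crop (187,322), (307,277), (128,105) and (212,75). Cover: opening at the lower left, with holes 0–3 at (497,248), (590,324), (640,87) and (707,140).

```bash
cat >> h.py <<'E'
M=np.array([[-49,27],[-49,-27],[49,19],[49,-19]])/1000.
def fit(P):
    P=P[:,:2]; m=P.mean(0); mm=M.mean(0); A=M-mm; B=P-m
    th=np.arctan2((A[:,0]*B[:,1]-A[:,1]*B[:,0]).sum(),(A*B).sum())
    Rm=np.array([[np.cos(th),-np.sin(th)],[np.sin(th),np.cos(th)]])
    t=m-Rm@mm; return t,np.degrees(th),np.linalg.norm(M@Rm.T+t-P,axis=1)*1000
def go(p,yaw_x):
    "rows quantities to TCP p with tool x at yaw_x deg, tool down"
    o=get_obs(); Rt=R.from_quat(o['orientation']); 
    c,s=np.cos(np.radians(yaw_x)),np.sin(np.radians(yaw_x))
    Rg=R.from_matrix(np.array([[c,s,0],[s,-c,0],[0,0,-1.]]))
    print('shift/0.2',(Rt.inv().apply(np.array(p)-o['ee_pos'])/.2).round(4),'turn/180',((Rt.inv()*Rg).as_rotvec()/np.pi).round(4))
E
python3 - <<'E'
from h import *
i=camera_info('top');s=70/400
h=np.array([(187,322),(307,277),(128,105),(212,75)])*s+[265,225]-.4
c=(np.array([(497,248),(590,324),(640,87),(707,140)])-[400,0])*s+[415,250]-.4
print(fit(atz(i,h,.042)),fit(atz(i,c,.004)))
t,a,_=fit(atz(i,c,.004))
for y in (a,a+180): go([t[0],t[1],.23],y)
print(a,get_obs()['qpos'])
E
```

```text
(array([0.49614051, 0.0387055 ]), np.float64(21.315246920282345), array([0.75278645, 1.05947051, 0.69918296, 0.95484127])) (array([ 0.44115176, -0.34236216]), np.float64(-37.61323907090098), array([0.61702068, 0.29495097, 0.341218  , 0.11709572]))
shift/0.2 [ 1.4139 -0.4673  0.0064] turn/180 [-0.      0.      0.3298]
shift/0.2 [ 1.4139 -0.4673  0.0064] turn/180 [-0.000e+00 -1.000e-04 -6.702e-01]
-37.61323907090098 [ 1.14930935  0.70649145 -0.02758777  1.48463118  0.02196398  0.95090871
 -0.0755172 ]
```

Call:
{"method": "play_rows", "body": {"rows": "-1 0.1414 -0.0467 0 0 0 0;-1 0.1414 -0.0467 0 0 0 0;-1 0.1414 -0.0467 0 0 0 0;-1 0.1414 -0.0467 0 0 0 0;-1 0.1414 -0.0467 0 0 0 0;-1 0.1414 -0.0467 0 0 0 0;-1 0.1414 -0.0467 0 0 0 0;-1 0.1414 -0.0467 0 0 0 0;-1 0.1414 -0.0467 0 0 0 0;-1 0.1414 -0.0467 0 0 0 0;-1 0 0 0 0 0 0.0366;-1 0 0 0 0 0 0.0366;-1 0 0 0 0 0 0.0366;-1 0 0 0 0 0 0.0366;-1 0 0 0 0 0 0.0366;-1 0 0 0 0 0 0.0366;-1 0 0 0 0 0 0.0366;-1 0 0 0 0 0 0.0366;-1 0 0 0 0 0 0.0366;-1 0 0 0 0 0 0"}}

```text
time: 3.02
ee_pos: [0.4413, -0.3423, 0.2312]
orientation: [0.946, -0.324, -0.0, 0.0]
contact_force: [-0.2, 0.4, -0.1]
grip_width: 0.0852
grasp_force: 0.0
```

Call:
{"method": "play_rows", "body": {"rows": "-1 0 0 0 0 0 0;-1 0 0 0 0 0 0;-1 0 0 0 0 0 0"}}

```text
time: 3.27
ee_pos: [0.4412, -0.3425, 0.2313]
orientation: [0.947, -0.32, 0.0, -0.0]
contact_force: [-0.4, -1.0, -0.3]
grip_width: 0.0854
grasp_force: 0.0
```

```bash
python3 - <<'E'
from h import *
i=camera_info('wrist');im=camera('wrist');cv2.imwrite('pics/w1.png',im)
o=get_obs();print(o['ee_pos'],o['orientation'],o['qpos'].round(2))
import pickle;pickle.dump(i,open('w1.pkl','wb'))
th=np.radians(-37.6);Rm=np.array([[np.cos(th),-np.sin(th)],[np.sin(th),np.cos(th)]])
print(proj(i,np.c_[M@Rm.T+[.4412,-.3424],np.full(4,.004)]).round(1))
E
```

```text
[ 0.44114413 -0.34250032  0.23131454] [ 9.47176485e-01 -3.20712795e-01  2.53681460e-05 -9.39861992e-05] [ 0.43  0.71  0.33  1.55 -0.27  0.93 -1.37]
[[284.3 257.5]
 [343.9 257.8]
 [292.1 146.9]
 [337.  147.1]]
```

View pics/w1.png

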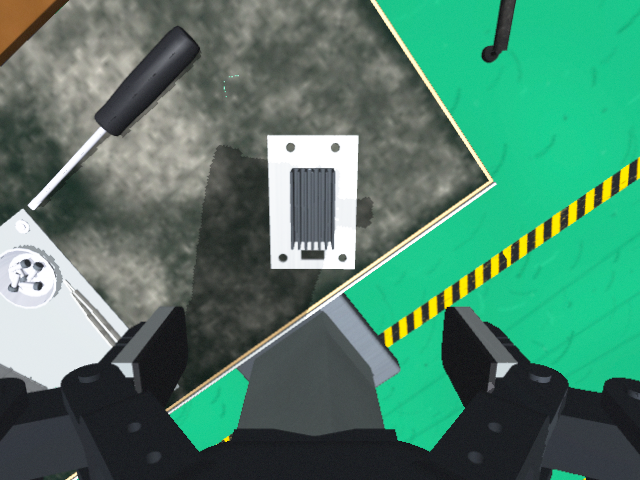

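```bash
cat >> h.py <<'E'
def blobs(im,pred,r=7,dark=True):
    g=cv2.cvtColor(im,cv2.COLOR_BGR2GRAY).astype(float); out=[]
    for u,v in pred:
        x,y=int(round(u)),int(round(v)); w=g[y-r:y+r+1,x-r:x+r+1]; hi=np.percentile(w,80)
        k=np.clip(hi*.85-w,0,None); Y,X=np.mgrid[y-r:y+r+1,x-r:x+r+1]
        out.append([(k*X).sum()/k.sum(),(k*Y).sum()/k.sum()])
    return np.array(out)
E
python3 - <<'E'
from h import *
import pickle
i=pickle.load(open('w1.pkl','rb'));im=cv2.imread('pics/w1.png')
b=blobs(im,[(283,258),(343,258),(290.5,147),(336,147)],6);print(b.round(1))
t,a,e=fit(atz(i,b,.004));print(t,a,e);go([t[0],t[1],.008],a)
E
```

```text
[[282.6 257.4]
 [342.2 257.4]
 [290.  146.9]
 [334.9 147. ]]
[ 0.44231548 -0.34115413] -37.479004729469835 [0.10143063 0.11305836 0.06499656 0.12859161]
shift/0.2 [ 6.0000e-04 -8.7000e-03  1.1166e+00] turn/180 [-0.0001  0.      0.0004]
```

The wrist view shows the cover squarely between the fingers, with its holes within 0.15 mm of the model. Descending and gripping.

Call:
{"method": "play_rows", "body": {"rows": "-1 0.0006 -0.0087 0.1 0 0 0;-1 0 0 0.13 0 0 0;-1 0 0 0.13 0 0 0;-1 0 0 0.13 0 0 0;-1 0 0 0.13 0 0 0;-1 0 0 0.13 0 0 0;-1 0 0 0.13 0 0 0;-1 0 0 0.1 0 0 0;-1 0 0 0.06 0 0 0;-1 0 0 0.04 0 0 0;-1 0 0 0.0366 0 0 0;-1 0 0 0 0 0 0;-1 0 0 0 0 0 0"}}

```text
time: 4.4
ee_pos: [0.4426, -0.3413, 0.0085]
orientation: [0.947, -0.322, 0.0, 0.0]
contact_force: [0.6, -0.2, 0.5]
grip_width: 0.0853
grasp_force: 0.0
```

Call:
{"method": "play_rows", "body": {"rows": "0 0 0 0 0 0 0;0 0 0 0 0 0 0;0 0 0 0 0 0 0;0.3 0 0 0 0 0 0;0.6 0 0 0 0 0 0;1 0 0 0 0 0 0;1 0 0 0 0 0 0;1 0 0 0 0 0 0;1 0 0 0 0 0 0;1 0 0 0 0 0 0;1 0 0 0 0 0 0;1 0 0 0 0 0 0", "newtons": 60}}

```text
time: 5.4
ee_pos: [0.4425, -0.3413, 0.0085]
orientation: [0.947, -0.322, 0.0, 0.0]
contact_force: [-1.6, 0.5, 9.1]
grip_width: 0.0351
grasp_force: 61.6
```

Call:
{"method": "play_rows", "body": {"rows": "1 0 0 -0.02 0 0 0;1 0 0 -0.05 0 0 0;1 0 0 -0.1 0 0 0;1 0 0 -0.14 0 0 0;1 0 0 -0.14 0 0 0;1 0 0 -0.14 0 0 0;1 0 0 -0.14 0 0 0;1 0 0 -0.14 0 0 0;1 0 0 -0.14 0 0 0;1 0 0 -0.14 0 0 0;1 0 0 -0.14 0 0 0;1 0 0 -0.14 0 0 0;1 0 0 -0.14 0 0 0;1 0 0 -0.12 0 0 0;1 0 0 -0.07 0 0 0;1 0 0 -0.03 0 0 0;1 0 0 0 0 0 0"}}

```text
time: 6.82
ee_pos: [0.4422, -0.3411, 0.3671]
orientation: [0.947, -0.322, 0.001, 0.0]
contact_force: [-0.7, -0.4, -4.0]
grip_width: 0.0348
grasp_force: 60.6
```

```bash
python3 - <<'E'
from h import *
o=get_obs();print(o['ee_pos'],o['contact_force'],o['grasp_force'],o['grip_width'])
go([.392,-.002,.36],21.3)
E
```

```text
[ 0.44219148 -0.34112737  0.3670845 ] [-0.70143654 -0.36718818 -4.02924146] 60.640586614608765 0.034784717006509654
shift/0.2 [-1.2322 -1.1916  0.034 ] turn/180 [ 2.000e-04 -4.000e-04 -3.269e-01]
```

Call:
{"method": "play_rows", "body": {"rows": "1 -0.0422 -0.0416 0 0 0 0;1 -0.08 -0.08 0 0 0 0;1 -0.1 -0.1 0 0 0 0;1 -0.1 -0.1 0 0 0 0;1 -0.11 -0.1 0.01 0 0 0;1 -0.11 -0.1 0.01 0 0 0;1 -0.11 -0.1 0.01 0 0 0;1 -0.11 -0.1 0 0 0 0;1 -0.11 -0.1 0 0 0 0;1 -0.11 -0.1 0 0 0 0;1 -0.1 -0.1 0 0 0 0;1 -0.08 -0.08 0 0 0 0;1 -0.05 -0.07 0 0 0 0;1 -0.02 -0.02 0 0 0 0"}}

```text
time: 7.98
ee_pos: [0.3915, 0.0005, 0.3592]
orientation: [0.947, -0.32, -0.001, -0.0]
contact_force: [0.6, -0.3, -3.9]
grip_width: 0.0352
grasp_force: 60.7
```

Call:
{"method": "play_rows", "body": {"rows": "1 0 0 0 0 0 -0.02;1 0 0 0 0 0 -0.03;1 0 0 0 0 0 -0.03;1 0 0 0 0 0 -0.03;1 0 0 0 0 0 -0.03;1 0 0 0 0 0 -0.03;1 0 0 0 0 0 -0.03;1 0 0 0 0 0 -0.03;1 0 0 0 0 0 -0.03;1 0 0 0 0 0 -0.03;1 0 0 0 0 0 -0.027;1 0 0 0 0 0 -0.01;1 0 0 0 0 0 0;1 0 0 0 0 0 0;1 0 0 0 0 0 0"}}

```text
time: 9.23
ee_pos: [0.3919, -0.0022, 0.3597]
orientation: [0.983, 0.184, -0.0, -0.0]
contact_force: [0.2, 0.3, -3.5]
grip_width: 0.0347
grasp_force: 60.6
```

```bash
python3 - <<'E'
from h import *
i=camera_info('wrist');o=get_obs();im=camera('wrist');cv2.imwrite('pics/w2.png',im)
print(o['ee_pos'],o['orientation'],o['qvel'].round(3),o['qpos'].round(2))
import pickle;pickle.dump((i,o),open('w2.pkl','wb'))
th=np.radians(21.3);Rm=np.array([[np.cos(th),-np.sin(th)],[np.sin(th),np.cos(th)]])
print(proj(i,np.c_[M@Rm.T+[.4961,.0387],np.full(4,.042)]).round(1))
E
```

```text
[ 0.39190113 -0.0021801   0.35970502] [ 9.82890707e-01  1.84189434e-01 -3.28129924e-04 -6.03664042e-05] [-0.004 -0.003 -0.001 -0.006  0.001  0.002  0.001] [-0.17  0.27  0.14  1.83 -0.04  1.04 -1.22]
[[287.3 128.7]
 [339.1 128.6]
 [293.7  26. ]
 [332.4  26. ]]
```

View pics/w2.png

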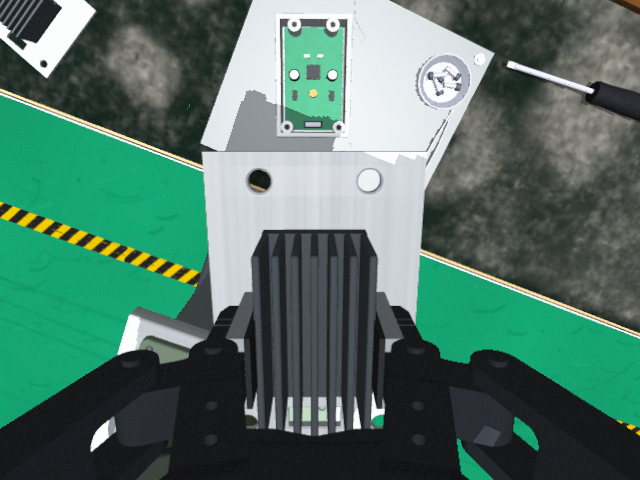

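Bosses 0–3 show at (287,127), (339,127), (294,25) and (332,25). Cover holes 2 and 3 show at (260,181) and (369,181), and the cover is square in the grip.

```bash
python3 - <<'E'
from h import *
import pickle
i,o=pickle.load(open('w2.pkl','rb'));im=cv2.imread('pics/w2.png')
for r in (3,4):
    b=blobs(im,[(287,127),(339,127),(294,24.5),(332,24.5)],r);print(b.round(1))
    t,a,e=fit(atz(i,b,.042));print(t,a,e)
# cover holes in tool frame (upper edge of hole, fit ellipse by edges)
z=o['ee_pos'][2]-.0045
g=cv2.cvtColor(im,cv2.COLOR_BGR2GRAY)
P=[]
for x,y,s in [(260,181,0),(369,181,1)]:
    w=cv2.resize(g[y-18:y+19,x-18:x+19],None,fx=8,fy=8,interpolation=cv2.INTER_CUBIC)
    c=cv2.HoughCircles(w,cv2.HOUGH_GRADIENT,1,50,param1=80,param2=15,minRadius=70,maxRadius=125)
    if c is not None: c=c[0,0]; P.append((x-18+(c[0]-3.5)/8,y-18+(c[1]-3.5)/8)); print(P[-1],c[2]/8)
Rt=R.from_quat(o['orientation'])
print(Rt.inv().apply(atz(i,P,z)-o['ee_pos'])*1000)
v=cv2.resize(im[0:220,200:440],(800,733),interpolation=cv2.INTER_CUBIC)[:600];cv2.imwrite('pics/w2c.png',v)
E
```

```text
[[286.6 126.6]
 [338.3 127. ]
 [293.9  23.9]
 [332.4  24.1]]
[0.49767833 0.03969869] 20.78471310802102 [0.10309299 0.10975829 0.16180652 0.05005145]
[[286.6 126.6]
 [338.3 127. ]
 [293.9  23.9]
 [332.4  24.1]]
[0.49767234 0.03968169] 20.799540291855223 [0.10861938 0.13960985 0.13391936 0.04971775]
(np.float32(259.375), np.float32(180.625)) 11.5375
(np.float32(368.0), np.float32(179.625)) 11.2
[[ 48.4733574  -18.65687301   4.47428121]
 [ 48.81303427  18.64952122   4.46513316]]
```

View pics/w2c.png

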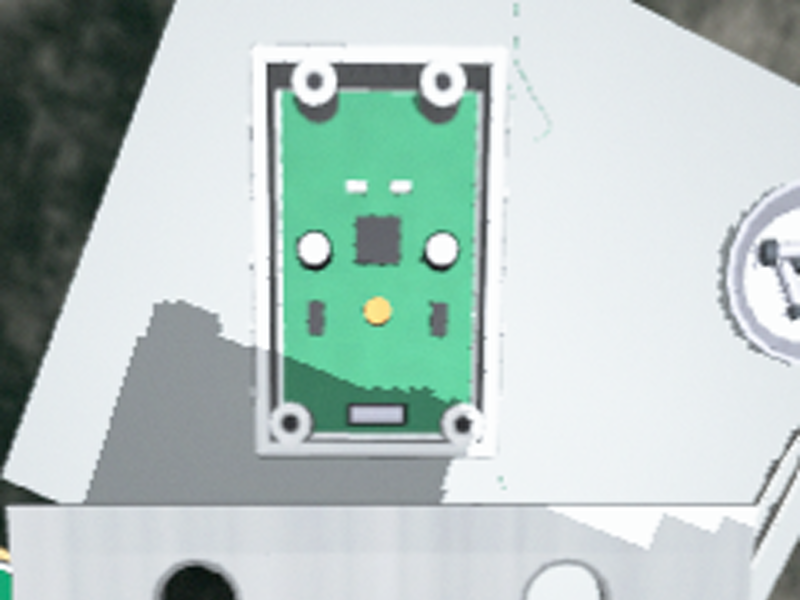

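Measurements agree to about 0.2 mm. The target is TCP (0.4977, 0.0397) at yaw 20.8°.

```bash
python3 - <<'E'
from h import *
go([.4977,.0397,.0625],20.8)
E
```

```text
shift/0.2 [ 0.5693 -0.003   1.4861] turn/180 [-0.0001  0.0002  0.0025]
```

Call:
{"method": "play_rows", "body": {"rows": "1 0.0293 -0.003 0 0 0 0;1 0.07 0 0 0 0 0;1 0.1 0 0 0 0 0;1 0.11 0 0 0 0 0;1 0.11 0 0 0 0 0;1 0.08 0 0 0 0 0;1 0.05 0 0 0 0 0;1 0.02 0 0.03 0 0 0;1 0 0 0.08 0 0 0;1 0 0 0.14 0 0 0;1 0 0 0.14 0 0 0;1 0 0 0.14 0 0 0;1 0 0 0.14 0 0 0;1 0 0 0.14 0 0 0;1 0 0 0.14 0 0 0;1 0 0 0.14 0 0 0;1 0 0 0.1 0 0 0;1 0 0 0.06 0 0 0;1 0 0 0.03 0 0 0;1 0 0 0 0 0 0.0025"}}

```text
time: 10.95
ee_pos: [0.4974, 0.0399, 0.103]
orientation: [0.983, 0.181, -0.001, -0.0]
contact_force: [0.1, 0.4, -4.0]
grip_width: 0.0351
grasp_force: 60.6
```

Call:
{"method": "play_rows", "body": {"rows": "1 0 0 0 0 0 0;1 0 0 0 0 0 0;1 0 0 0 0 0 0"}}

```text
time: 11.2
ee_pos: [0.4983, 0.0401, 0.1048]
orientation: [0.983, 0.181, 0.001, 0.0]
contact_force: [0.6, -0.5, -2.9]
grip_width: 0.0347
grasp_force: 60.6
```

```bash
python3 - <<'E'
from h import *
go([.4977,.0397,.0625],20.8)
E
```

```text
shift/0.2 [-0.0036  0.0007  0.2114] turn/180 [ 0.0001 -0.0004  0.0005]
```

Call:
{"method": "play_rows", "body": {"rows": "1 -0.002 0.0005 0.02 0 0 0;1 0 0 0.04 0 0 0;1 0 0 0.04 0 0 0;1 0 0 0.04 0 0 0;1 0 0 0.03 0 0 0;1 0 0 0.02 0 0 0;1 0 0 0.02 0 0 0;1 0 0 0 0 0 0;1 0 0 0 0 0 0;1 0 0 0 0 0 0;1 0 0 0 0 0 0"}}

```text
time: 12.12
ee_pos: [0.4978, 0.0398, 0.0623]
orientation: [0.983, 0.181, 0.0, -0.0]
contact_force: [0.2, 0.1, -3.9]
grip_width: 0.035
grasp_force: 60.6
```

```bash
python3 - <<'E'
from h import *
ps=[]
for _ in range(5):
    im=camera('wrist'); ps.append(get_obs()['ee_pos'])
ps=np.array(ps);print(ps.round(4),get_obs()['contact_force'])
go([.4977,.0397,.0625],20.8)
a=im[0:480,120:520]; s=camera('side')
b=cv2.resize(s[235:310,295:370],(400,400),interpolation=cv2.INTER_CUBIC); b=np.vstack([b,np.zeros((80,400,3),np.uint8)])
cv2.imwrite('pics/f1.png',np.hstack([a,b]))
i=camera_info('wrist');th=np.radians(20.8);Rm=np.array([[np.cos(th),-np.sin(th)],[np.sin(th),np.cos(th)]])
print(proj(i,np.c_[M@Rm.T+[.4977,.0397],np.full(4,.043)]).round(1),proj(i,np.c_[M@Rm.T+[.4977,.0397],np.full(4,.058)]).round(1))
E
```

```text
[[0.4978 0.0398 0.0623]
 [0.4977 0.0398 0.0622]
 [0.4977 0.0398 0.0622]
 [0.4977 0.0398 0.0621]
 [0.4977 0.0398 0.0621]] [-0.38775391  0.40726461 -3.61552109]
shift/0.2 [ 0.      0.0003 -0.002 ] turn/180 [-0.     -0.0001  0.0004]
[[252.  399.9]
 [375.5 399.9]
 [263.6 174.2]
 [364.6 174.3]] [[246.9 422.9]
 [380.7 422.9]
 [258.7 179.1]
 [369.7 179.2]]
```

View pics/f1.png

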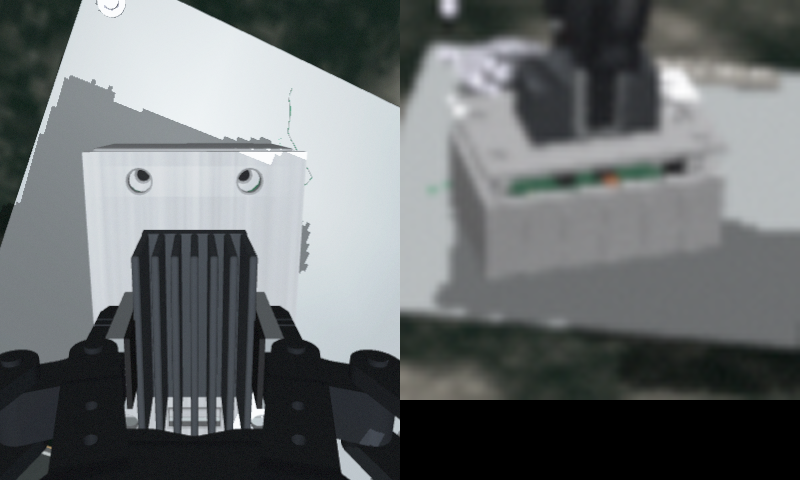

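The final view shows bores 2 and 3 through the cover holes at (262,175) and (364,174), within about 1 px of prediction. The side view shows an even gap with no contact. Handing in.

```bash
python3 -c "
from h import *
print(finish_job())"
```

```text
the job is handed in; nothing more can be done
None
```

I handed the job in with the oblong cover gripped by its fins, held level and still about 11 mm above the oblong housing on the mat. By the last camera check every hole was within about 1 mm of its bore. No verdict came back.

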